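Make up the two brush-making kits

ROBOT

A 7-joint arm with a two-finger parallel gripper is mounted at the origin on a cart in front of the work surface, level with it; the furniture and walls round the work are solid. World frame = base frame: x ahead of the robot, y to its left, z up, the work surface at z = 0. Lengths are in m, angles in rad, forces in N, time in s.
With the tool pointing down it reaches from about 0.425 to 0.875 m from the base axis. Payload 4.7 kg.
Tool frame: the origin (TCP) lies at the very end of the fingers, on their centre line; the grasp point (between the pads) lies 19 mm behind it; z points along the fingers, y is the line along which they close (so a half turn about z gives the same grasp; the last joint's range is limited). The gripper opens to 87 mm and grips with 3 to 60 N. Pads are 19 mm wide; open, the fingers measure 117 mm over their backs; the gripper's body (75 mm by 190 mm) begins 51 mm behind the grasp point.
Start: joints at [-1.225, 0.321, -0.07, 1.45, 0.023, 1.371, -0.057], TCP at [0.212, 0.615, 0.223] pointing down, gripper open.
Joint ranges: [-2.86, 2.86], [-0.3, 2.09], [-1.38, 1.24], [0.06, 2.45], [-1.56, 4.7], [0.09, 2.05], [-2.69, 2.69]. Speed limits (rad/s): [2.57, 2.57, 3.14, 3.14, 3.14, 3.14, 3.14].

INTERFACE

Orientations are given as a rotation vector (axis times angle).
In Python, from bench import get_state, get_image, get_calibration, close_job gives the robot as it stands.
- The arm moves only by the shell command python3 -m crank 'ROWS' [FORCE]. ROWS is JSON, a list of rows, each a list of 5 numbers: the opening, from 0 (shut) to 1 (fully open), then the shift along the world's x, y, z in units of 0.2 m (1.0 is 0.2 m), then the turn about the world's z in units of 2 pi rad (1.0 is 2 pi rad). A call has 1 to 5 rows; each row is the pose to reach, as a shift and turn from the pose commanded when the call began, turning the shorter way round; what a row does not reach only later rows make up. A row lasts 1/8 s, in which the tool goes at most 62.5 mm and 10.7 degrees, less where a joint would pass 70% of its speed; a pose out of reach is approached as far as the arm can. A call with a number of a shift or a turn outside -1 to 1 is refused whole. A call with a gripper value outside its range is refused whole. The fingers move at their own pace and stop on an object; FORCE is the grip in N (left out, the last holds). Time passes only in rows, so rows that repeat a pose let the fingers close. It gives the time, the measured TCP pose, the force, the opening and the grip force at its end, in the units of the state.
- get_state(): the state, without advancing time (a new reading comes with each control period).
- get_image(name): name is "side" or "top"; returns the picture (384x512x3 uint8, red, green, blue); there is no depth.
- get_calibration(name): a dict with "fovy" (degrees; the focal length in pixels is half the picture's height over the tangent of half this angle, whatever the lens; pixels are square), "cx", "cy" (the principal point, pixels), "R" (3x3) and "t" (3): a world point X has camera coordinates R X + t. Camera axes: x right, y down, z forward; pixel columns grow to the right and rows downward; lengths in m; the calibration is good to about 2 mm. A picture is of the moment at which its call begins. get_calibration takes no time and is no camera call.
- close_job(): hands the job in; it is judged then, once.
The state is a dict: "time": time; "joint_positions": joint angles; "qd": joint speeds; "joint_torque": joint torques, N m; "position": TCP position; "tool_rot": TCP orientation; "ft_force": force on the tool from outside, world axes, zero at the start; "torque": the same for the moment, N m; "grip_width": opening from 0.0 (shut) to 1.0 (fully open); "grip_force": force on a finger pad.
Only numpy, scipy, OpenCV 4.12 (cv2) and the standard library are available. Lean on these libraries where they do the work, as an engineer would, in place of code of your own. Each camera call takes 0.05 s, during which the arm holds its last target. There are 200 camera calls.

TASK

Make up the two kits for the next writing brush: in the handle-setting tray (the one with the two notched uprights) lay the bamboo blank across both notches, about centred, and stand the ferrule in the small well and the full paste jar in the large well. In the tuft-tying tray (the one with the comb already in it) stand the spool of thread in the round well and lay the beeswax flat in the oblong one. The three jars look alike, but two are empty, so lift them to feel which is the full one; keep all the jars upright and leave the empty ones standing on the table.

Things in the scene. Friction and masses are not known exactly. Their poses are not given: they have to be found in the camera images.
- setting_tray: pale wooden board, 130 (x) by 160 (y) by 16 mm, fixed; origin: centre of the underside, z up. Wells with floor at z 6: large, 74 mm across, at x -20 y 36 (jar); small, 34 mm, at x -20 y -46 (ferrule). Two uprights 14 mm thick at y 48 and -48, each with a 27 mm wide notch at x 43, notch floor z 22, cheeks 6 mm thick, top z 32: the blank lies in both, along y.
- tying_tray: pale wooden board, 130 (x) by 160 (y) by 16 mm, fixed, with a dark comb already in a recess at x 42; origin: centre of the underside, z up. Free wells with floor at z 6: round, 52 mm across, at x -20 y -43 (spool); oblong, 56 (x) by 70 mm (y), at x -20 y 34 (beeswax).
- jar_1: one of three look-alike grey-green paste jars, cork lid fixed on: 62 mm across the belly, 68 mm tall; the lid (top 12 mm) is 52 mm across. Origin: centre of the underside, z up. One of the three is full (about 0.45 kg), the other two empty (about 0.14 kg), within a tenth: only lifting tells which.
- jar_2: one of three look-alike grey-green paste jars, cork lid fixed on: 62 mm across the belly, 68 mm tall; the lid (top 12 mm) is 52 mm across. Origin: centre of the underside, z up. One of the three is full (about 0.45 kg), the other two empty (about 0.14 kg), within a tenth: only lifting tells which.
- jar_3: one of three look-alike grey-green paste jars, cork lid fixed on: 62 mm across the belly, 68 mm tall; the lid (top 12 mm) is 52 mm across. Origin: centre of the underside, z up. One of the three is full (about 0.45 kg), the other two empty (about 0.14 kg), within a tenth: only lifting tells which.
- spool: wooden spool of cream thread standing on end, 34 mm across both flanges, 38 mm tall, 30 g. Origin: centre of the underside, z up.
- beeswax: yellow cake of beeswax lying flat, 38 mm (x) by 52 mm (y) by 20 mm high, 50 g. Origin: centre of the underside, z up.
- ferrule: turned pale horn ferrule standing on end, slightly tapered, 18 mm across, 38 mm tall, 12 g. Origin: centre of the underside, z up.
- bamboo_blank: cut bamboo handle blank, a straight rod 170 mm long (along its y) and 11 mm thick, lying on the table, 15 g. Origin: at mid-length, on the underside, z up.
Not all that is in view belongs to the job. Leave any orange look-alike of the jar_2 alone.

How it is judged:
At the end, for the whole second after the job is handed in: Full jar (to 15 mm) and ferrule (12) in the setting tray's wells, blank in both notches (25 mm along); spool (13) and wax (15) in the tying tray's wells; all on the well floors (4 mm), upright or flat (0.15 rad). The full jar's tray bears over 3 N; empty jars upright on the table. All at rest (x of ferrule in the frame of setting_tray between -0.032 and -0.008 m and y of ferrule in the frame of setting_tray between -0.058 and -0.034 m and z of ferrule in the frame of setting_tray between 0.002 and 0.01 m and angle between each of ferrule, spool, beeswax, jar_1, jar_2, jar_3's own z axis and vertical below 0.15 rad and x of bamboo_blank in the frame of setting_tray between 0.029 and 0.057 m and y of bamboo_blank in the frame of setting_tray between -0.025 and 0.025 m and z of bamboo_blank in the frame of setting_tray between 0.017 and 0.035 m and angle between the y axis of bamboo_blank and the y axis of setting_tray, either way round below 0.2 rad and x of spool in the frame of tying_tray between -0.033 and -0.007 m and y of spool in the frame of tying_tray between -0.056 and -0.03 m and z of spool in the frame of tying_tray between 0.002 and 0.01 m and x of beeswax in the frame of tying_tray between -0.035 and -0.005 m and y of beeswax in the frame of tying_tray between 0.019 and 0.049 m and z of beeswax in the frame of tying_tray between 0.002 and 0.01 m and ((x of jar_1 in the frame of setting_tray between -0.035 and -0.005 m and y of jar_1 in the frame of setting_tray between 0.021 and 0.051 m and z of jar_1 in the frame of setting_tray between 0.002 and 0.01 m and contact force between jar_1 and setting_tray above 3 N) or (x of jar_2 in the frame of setting_tray between -0.035 and -0.005 m and y of jar_2 in the frame of setting_tray between 0.021 and 0.051 m and z of jar_2 in the frame of setting_tray between 0.002 and 0.01 m and contact force between jar_2 and setting_tray above 3 N) or (x of jar_3 in the frame of setting_tray between -0.035 and -0.005 m and y of jar_3 in the frame of setting_tray between 0.021 and 0.051 m and z of jar_3 in the frame of setting_tray between 0.002 and 0.01 m and contact force between jar_3 and setting_tray above 3 N)) and ((x of jar_1 in the frame of setting_tray between -0.035 and -0.005 m and y of jar_1 in the frame of setting_tray between 0.021 and 0.051 m and z of jar_1 in the frame of setting_tray between 0.002 and 0.01 m and contact force between jar_1 and setting_tray above 3 N) or height (world z) of jar_1 between -0.01 and 0.004 m) and ((x of jar_2 in the frame of setting_tray between -0.035 and -0.005 m and y of jar_2 in the frame of setting_tray between 0.021 and 0.051 m and z of jar_2 in the frame of setting_tray between 0.002 and 0.01 m and contact force between jar_2 and setting_tray above 3 N) or height (world z) of jar_2 between -0.01 and 0.004 m) and ((x of jar_3 in the frame of setting_tray between -0.035 and -0.005 m and y of jar_3 in the frame of setting_tray between 0.021 and 0.051 m and z of jar_3 in the frame of setting_tray between 0.002 and 0.01 m and contact force between jar_3 and setting_tray above 3 N) or height (world z) of jar_3 between -0.01 and 0.004 m) and linear speed of each of jar_1, jar_2, jar_3, spool, beeswax, ferrule, bamboo_blank below 0.02 m/s); the robot touches nothing.
It fails at once if a jar is tipped more than 35 degrees (angle between any of jar_1, jar_2, jar_3's own z axis and vertical above 0.61 rad).
It also fails if it takes over 147 s, if anything falls off the work surface, if the arm or the gripper's body presses on something with over 40 N, if the wrist force passes 120 N, or if a joint passes its speed limit or range.

## Working session

There is one attempt and no reset: what is moved stays moved. The work goes in short steps, Python scripts to look and compute and a shell command to move; the robot and the scene stay as the last step left them, time stands still between calls to the robot, and variables do not carry over. Pictures are saved under pics/ and viewed, at most 14 in all, crops included, and the job is handed in when it is done.

```bash
mkdir -p pics; cat > h.py <<'E'
import numpy as np,cv2
from bench import *
def px(n,u,v,z=0.):
    c=get_calibration(n);f=192/np.tan(np.radians(c['fovy'])/2)
    R=np.array(c['R']);t=np.array(c['t']);d=R.T@np.array([(u-c['cx'])/f,(v-c['cy'])/f,1]);o=-R.T@t
    return (o+d*(z-o[2])/d[2])
def proj(n,X):
    c=get_calibration(n);f=192/np.tan(np.radians(c['fovy'])/2)
    p=np.array(c['R'])@np.array(X)+np.array(c['t']);return f*p[0]/p[2]+c['cx'],f*p[1]/p[2]+c['cy']
def save(n,fn,crop=None,s=1.5):
    im=get_image(n)[:,:,::-1]
    if crop: x0,y0,x1,y1=crop; im=im[y0:y1,x0:x1]
    cv2.imwrite('pics/'+fn,cv2.resize(im,None,fx=s,fy=s,interpolation=cv2.INTER_CUBIC))
E
python3 - <<'E'
from h import *
save('top','t0.png');save('side','s0.png')
for n in('top','side'):print(get_calibration(n))
s=get_state();print(s)
E
```

```text
{'fovy': 48.3098895389992, 'cx': 252.67970486627672, 'cy': 184.53230583328573, 'R': array([[ 0.02404881, -0.99956864, -0.0168577 ],
       [-0.99274168, -0.02189015, -0.11825722],
       [ 0.11783719,  0.01957929, -0.99283989]]), 't': array([-0.20465847,  0.52400546,  1.1944707 ])}
{'fovy': 50.48472544773497, 'cx': 259.449909608575, 'cy': 192.868636003833, 'R': array([[ 0.99323601, -0.11476748, -0.01762548],
       [-0.09075182, -0.67260866, -0.73441249],
       [ 0.07243162,  0.73104447, -0.6784745 ]]), 't': array([-0.56247016, -0.06046843,  1.10097002])}
{'time': 0.1, 'joint_positions': array([-1.2249279 ,  0.32174927, -0.07006146,  1.45151617,  0.02261966,
        1.37079661, -0.05690214]), 'qd': array([ 0.00138203, -0.00224113,  0.0017871 , -0.00362572,  0.00078274,
       -0.00030182, -0.00017367]), 'joint_torque': array([-8.37840184e-05, -4.92569697e+01, -4.05725967e-01, -3.13402498e+01,
       -6.42299443e-02,  3.94159800e-02,  6.86020371e-05]), 'position': array([0.21162557, 0.61408036, 0.22158894]), 'tool_rot': array([-5.18716591e-01, -3.09830899e+00,  2.63179355e-03]), 'ft_force': array([-0.40476054,  0.15675729,  0.29920941]), 'torque': array([-0.00834588, -0.03403002, -0.04436367]), 'grip_force': 0.0, 'grip_width': 1.0003806337879064}
```

View pics/t0.png

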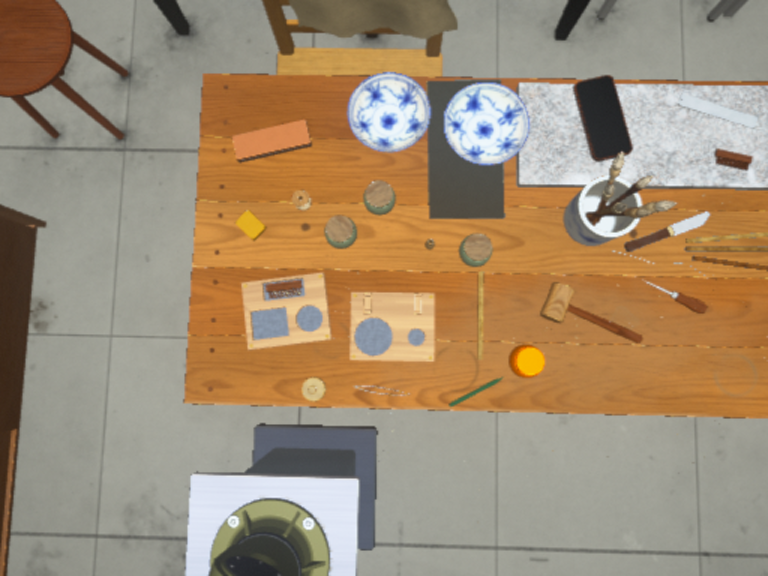

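View pics/s0.png

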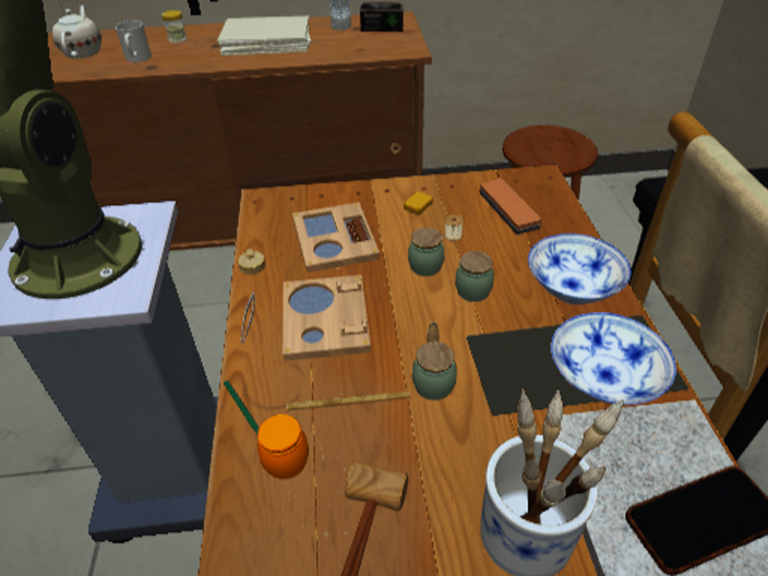

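```bash
python3 - <<'E'
from h import *
save('top','t1.png',(150,110,350,275),4);save('side','s1.png',(150,120,350,280),4)
E
```

```text
(no output)
```

View pics/t1.png

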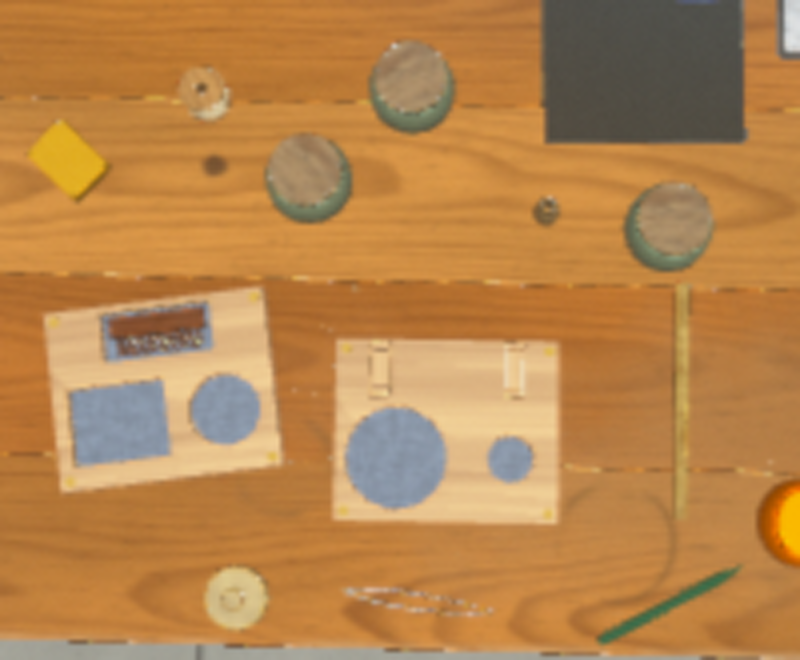

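View pics/s1.png

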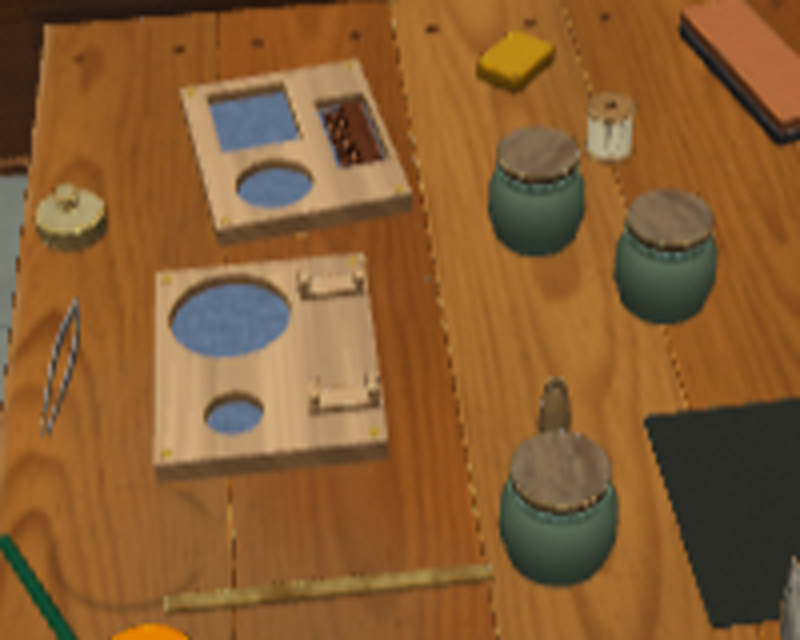

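```bash
cat > meas.py <<'E'
from h import *
T=lambda x,y,z:px('top',150+x/4-.4,110+y/4-.4,z)
S=lambda x,y,z:px('side',150+x/4-.4,120+y/4-.4,z)
D=dict(A=((412,77),(670,219),.068),B=((309,170),(538,153),.068),C=((676,218),(561,472),.068),spool=((203,90),(611,104),.038),
ferr=((546,205),(555,385),.038),wax=((68,157),(516,55),.02),bl1=((682,285),(491,572),.008),bl2=((681,517),(165,603),.008),
big=((395,457),(231,317),.016),small=((510,459),(234,412),.016),rnd=((225,409),(275,185),.016),obl=((119,422),(254,117),.016),
sc1=((336,340),(363,255),.016),sc2=((560,341),(386,444),.016),sc3=((557,522),(156,466),.016),sc4=((333,521),(156,268),.016),
tc1=((43,313),(356,61),.016),tc2=((262,287),(410,195),.016),tc3=((283,463),(220,230),.016),tc4=((62,491),(181,87),.016),
wx1=((62,120),(542,33),.02),wx2=((105,160),(553,53),.02),wx3=((75,193),(514,80),.02),wx4=((29,155),(478,60),.02))
for k,(a,b,z) in D.items(): print(k,T(*a,z)[:2].round(4),S(*b,z)[:2].round(4))
E
python3 meas.py
```

```text
A [ 0.6816 -0.1893] [ 0.6829 -0.1911]
B [ 0.6137 -0.1189] [ 0.6157 -0.1177]
C [ 0.5851 -0.3749] [ 0.5856 -0.3773]
spool [ 0.6766 -0.038 ] [ 0.6798 -0.0333]
ferr [ 0.5977 -0.2864] [ 0.5985 -0.2883]
wax [0.629  0.0615] [0.6291 0.0589]
bl1 [ 0.5462 -0.3876] [ 0.5486 -0.3892]
bl2 [ 0.3791 -0.3878] [ 0.3792 -0.3874]
big [ 0.4167 -0.1826] [ 0.4183 -0.1853]
small [ 0.4172 -0.2647] [ 0.4183 -0.2644]
rnd [ 0.4482 -0.0596] [ 0.45   -0.0618]
obl [0.4371 0.0163] [0.4385 0.0156]
sc1 [ 0.4997 -0.1379] [ 0.5021 -0.1395]
sc2 [ 0.5026 -0.2992] [ 0.502  -0.3001]
sc3 [ 0.3734 -0.2989] [ 0.3746 -0.2997]
sc4 [ 0.3703 -0.1396] [ 0.3726 -0.1343]
tc1 [0.5146 0.0751] [0.5142 0.0734]
tc2 [ 0.5371 -0.0832] [ 0.5374 -0.0843]
tc3 [ 0.4105 -0.1026] [ 0.413 -0.103]
tc4 [0.3869 0.055 ] [0.3879 0.0587]
wx1 [0.6565 0.0672] [0.6522 0.0842]
wx2 [0.6274 0.0343] [0.656  0.0577]
wx3 [0.6025 0.0551] [0.6231 0.0285]
wx4 [0.6299 0.0901] [0.6012 0.0565]
```

The top picture shows these items (positions in t1 crop pixels):
- **Jars:** grey-green, at (412,77), (309,170) and (676,218). The orange one at (790,522) stays untouched.
- **Spool:** (203,90).
- **Beeswax:** (68,157).
- **Ferrule:** small upright horn piece at (546,208). The other candidates are the flat knobbed lid at (236,598) and the wood knot at (215,165). Only (546,208) is a standing 18×38 mm tube, and s1 (555,400) confirms it.
- **Blank:** rod at (682,285)–(681,517). The green pencil is not it.

The two views agree to about 2 mm.

```bash
cat > d.py <<'E'
import sys
from h import *
from scipy.spatial.transform import Rotation as Ro
# usage: d.py x y z phi  -> shift/turn units from the measured pose
s=get_state();p=s['position'];M=Ro.from_rotvec(s['tool_rot']).as_matrix();phi=np.degrees(np.arctan2(M[1,1],M[0,1]))
print('t',round(s['time'],2),'p',p.round(4),'phi',phi.round(1),'F',s['ft_force'].round(2),'w',round(s['grip_width'],3),'g',round(s['grip_force'],1),'q7',s['joint_positions'][6].round(2))
if len(sys.argv)>4:
    a=np.array(sys.argv[1:5],float);d=(a[:3]-p)/.2;t=((a[3]-phi+180)%360-180)/360;print('units',d.round(4),'turn',round(t,4))
E
python3 - <<'E'
from h import *
im=get_image('top');h=cv2.cvtColor(im,cv2.COLOR_RGB2HSV)
m=((h[...,0]>20)&(h[...,0]<30)&(h[...,1]>215)).astype('uint8');m[:130]=0;m[165:]=0;m[:,:150]=0;m[:,185:]=0
c=max(cv2.findContours(m,0,1)[0],key=cv2.contourArea).reshape(-1,2)
P=np.array([px('top',u,v,.02)[:2] for u,v in c],'float32')*1000;print(cv2.minAreaRect(P),cv2.contourArea(c))
E
for i in 1 2 3 4; do python3 -m crank '[[1,0.5,-0.915,0,-0.112],[1,0.5,-0.915,0,-0.112],[1,0.5,-0.915,0,-0.112],[1,0.5,-0.915,0,-0.112],[1,0.5,-0.915,0,-0.112]]' 20; done
python3 d.py 0.6147 -0.1183 0.026 -90
```

```text
((627.1426391601562, 61.67625045776367), (46.809688568115234, 32.883888244628906), 46.51358413696289) 116.5
time: 0.88
position: [0.313, 0.4302, 0.223]
tool_rot: [1.558, 2.728, 0.001]
ft_force: [-0.4, 0.6, 0.4]
grip_width: 0.999
grip_force: 0.0
time: 1.5
position: [0.4121, 0.2489, 0.2227]
tool_rot: [-2.398, -2.029, -0.001]
ft_force: [-0.2, 0.1, 0.2]
grip_width: 1.002
grip_force: 0.0
time: 2.12
position: [0.5122, 0.0669, 0.2224]
tool_rot: [2.949, 1.083, -0.0]
ft_force: [-0.9, 0.7, 0.0]
grip_width: 1.005
grip_force: 0.0
time: 2.75
position: [0.6124, -0.1152, 0.2215]
tool_rot: [-3.141, -0.003, 0.003]
ft_force: [-0.2, 1.3, 0.1]
grip_width: 1.001
grip_force: 0.0
t 2.75 p [ 0.6124 -0.1152  0.2215] phi -89.9 F [-0.15  1.29  0.12] w 1.001 g 0.0 q7 -1.27
units [ 0.0114 -0.0155 -0.9777] turn -0.0003
```

```bash
python3 -m crank '[[1,0.011,-0.015,-0.6,0],[1,0.011,-0.015,-0.85,0],[1,0.011,-0.015,-0.977,0],[1,0.011,-0.015,-0.977,0],[0,0.011,-0.015,-0.977,0]]' 20
python3 -m crank '[[0,0,0,0,0],[0,0,0,0,0],[0,0,0,0,0]]' 20;python3 d.py
python3 -m crank '[[0,0,0,0.1,0],[0,0,0,0.25,0],[0,0,0,0.25,0],[0,0,0,0.25,0]]' 20
python3 d.py;python3 -m crank '[[0,0,0,0,0]]';python3 d.py
```

```text
time: 3.38
position: [0.6149, -0.1181, 0.0283]
tool_rot: [-3.141, 0.0, -0.002]
ft_force: [0.8, 0.4, 0.5]
grip_width: 0.948
grip_force: 0.0
time: 3.75
position: [0.6159, -0.1174, 0.0296]
tool_rot: [-3.137, 0.005, -0.005]
ft_force: [-0.5, 5.4, 6.3]
grip_width: 0.669
grip_force: 20.0
t 3.75 p [ 0.6159 -0.1174  0.0296] phi -90.2 F [-0.46  5.38  6.3 ] w 0.669 g 20.0 q7 -1.17
time: 4.25
position: [0.6132, -0.1206, 0.0766]
tool_rot: [-3.142, 0.008, 0.002]
ft_force: [1.3, -0.2, -5.8]
grip_width: 0.669
grip_force: 20.0
t 4.25 p [ 0.6132 -0.1206  0.0766] phi -90.3 F [ 1.34 -0.17 -5.85] w 0.669 g 20.0 q7 -1.2
time: 4.38
position: [0.6128, -0.1203, 0.0758]
tool_rot: [3.142, -0.008, -0.004]
ft_force: [0.3, -0.8, -5.0]
grip_width: 0.668
grip_force: 20.0
t 4.38 p [ 0.6128 -0.1203  0.0758] phi -90.3 F [ 0.29 -0.8  -5.04] w 0.668 g 20.0 q7 -1.2
```

```bash
python3 -m crank '[[0,0,0,0,0],[0,0,0,0,0],[0,0,0,0,0]]';python3 d.py 0.417 -0.1833 0.09 -89.2; python3 - <<'E'
from h import *
save('side','s2.png',(200,120,360,260),4)
E
```

```text
time: 4.75
position: [0.6139, -0.1204, 0.077]
tool_rot: [3.141, -0.008, -0.001]
ft_force: [-0.2, 0.1, -3.7]
grip_width: 0.67
grip_force: 20.0
t 4.75 p [ 0.6139 -0.1204  0.077 ] phi -90.3 F [-0.2   0.1  -3.72] w 0.67 g 20.0 q7 -1.2
units [-0.9844 -0.3143  0.0652] turn 0.003
```

View pics/s2.png

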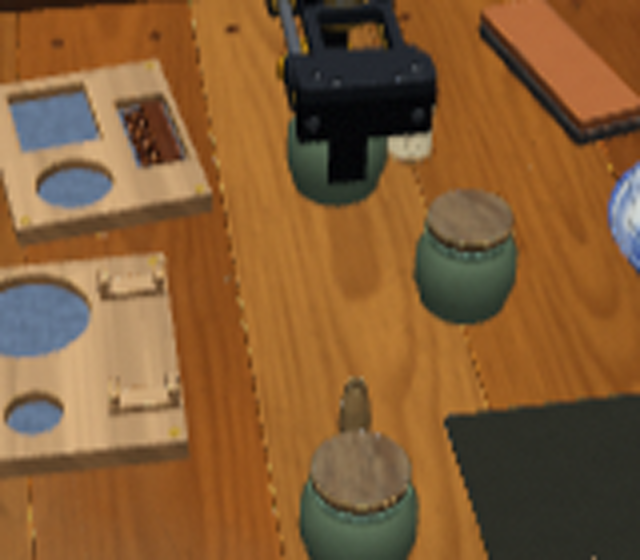

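Jar B is lifted upright. The force is about −4 to −5 N, so it is probably the full one; I'll average more readings as I carry it.

```bash
python3 -m crank '[[0,-0.1,-0.03,0.06,0.003],[0,-0.3,-0.1,0.06,0.003],[0,-0.6,-0.2,0.06,0.003],[0,-0.85,-0.27,0.06,0.003],[0,-0.984,-0.314,0.06,0.003]]';for i in 1 2 3 4 5 6; do python3 -m crank '[[0,0,0,0,0]]'|grep ft; done; python3 d.py 0.417 -0.1833 0.034 -89.2
```

```text
time: 5.42
position: [0.4141, -0.184, 0.0888]
tool_rot: [-3.14, -0.018, 0.001]
ft_force: [0.3, 0.2, -3.6]
grip_width: 0.667
grip_force: 20.0
ft_force: [0.2, 0.7, -4.9]
ft_force: [1.3, -0.0, -4.5]
ft_force: [0.1, -0.3, -4.4]
ft_force: [0.2, 0.2, -5.2]
ft_force: [-0.8, 0.1, -5.4]
ft_force: [0.0, -0.1, -4.5]
t 6.17 p [ 0.4172 -0.1832  0.0891] phi -89.2 F [ 0.02 -0.08 -4.48] w 0.665 g 20.0 q7 -1.19
units [-0.001  -0.0004 -0.2754] turn -0.0
```

Average −4.8 N: this is the full jar. Lowering it in.

```bash
python3 -m crank '[[0,0,0,-0.1,0],[0,0,0,-0.2,0],[0,0,0,-0.24,0],[0,0,0,-0.255,0],[0,0,0,-0.265,0]]';python3 -m crank '[[0,0,0,0,0],[0,0,0,0,0]]'; python3 - <<'E'
from h import *
save('top','t2.png',(200,150,320,250),5);save('side','s3.png',(160,150,300,260),5)
E
```

```text
time: 6.8
position: [0.4177, -0.1834, 0.0366]
tool_rot: [3.141, 0.022, 0.002]
ft_force: [-0.2, -0.5, -4.6]
grip_width: 0.668
grip_force: 20.0
time: 7.05
position: [0.4175, -0.1833, 0.0366]
tool_rot: [3.141, 0.022, 0.001]
ft_force: [-0.1, -1.3, -4.7]
grip_width: 0.671
grip_force: 20.0
```

View pics/s3.png

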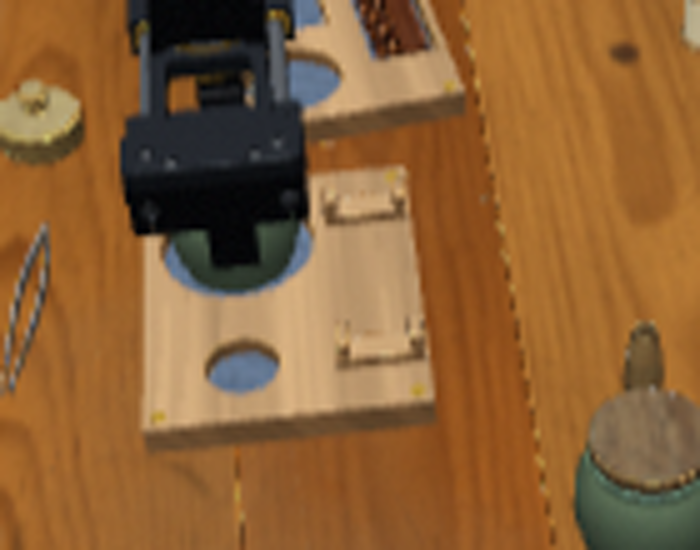

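The jar hangs centred over the large well, its base at about (235,265). I'll lower it to contact.

```bash
python3 -m crank '[[0,0,0,-0.005,0],[0,0,0,-0.01,0]]'|grep -E 'pos|ft';python3 -m crank '[[0,0,0,-0.005,0],[0,0,0,-0.01,0]]'|grep -E 'pos|ft';python3 -m crank '[[0,0,0,-0.005,0],[0,0,0,-0.01,0]]'|grep -E 'pos|ft'
```

```text
position: [0.4172, -0.1834, 0.0354]
ft_force: [-6.3, 1.3, 16.5]
position: [0.4175, -0.1835, 0.0349]
ft_force: [-11.1, 3.1, 30.6]
position: [0.4184, -0.1835, 0.0334]
ft_force: [-9.4, 3.7, 30.8]
```

```bash
python3 -m crank '[[0.2,0,0,0.01,0],[1,0,0,0.01,0],[1,0,0,0.01,0],[1,0,0,0.01,0],[1,0,0,0.06,0]]';python3 -m crank '[[1,0,0,0.2,0],[1,0,0,0.5,0]]';python3 d.py  0.5985 -0.2874 0.10 -90
python3 -m crank '[[1,0.3,-0.2,0,0],[1,0.6,-0.35,0,0],[1,0.9,-0.52,-0.1,0],[1,0.9,-0.52,-0.1,0]]';python3 d.py  0.5983 -0.2874 0.014 -90
python3 - <<'E'
from h import *
save('top','t3.png',(200,130,350,250),5)
E
```

```text
time: 8.52
position: [0.4164, -0.1832, 0.0419]
tool_rot: [3.141, 0.021, -0.003]
ft_force: [-0.0, 0.3, -1.2]
grip_width: 0.976
grip_force: 0.0
time: 8.78
position: [0.4158, -0.1831, 0.1427]
tool_rot: [3.141, 0.021, -0.005]
ft_force: [2.3, 0.5, -0.1]
grip_width: 0.998
grip_force: 0.0
t 8.78 p [ 0.4158 -0.1831  0.1427] phi -89.2 F [ 2.29  0.49 -0.12] w 0.998 g 0.0 q7 -1.25
units [ 0.9136 -0.5213 -0.2136] turn -0.0021
time: 9.28
position: [0.5991, -0.2878, 0.1201]
tool_rot: [3.14, 0.024, -0.005]
ft_force: [-0.1, 0.9, -0.2]
grip_width: 0.998
grip_force: 0.0
t 9.28 p [ 0.5991 -0.2878  0.1201] phi -89.1 F [-0.07  0.91 -0.25] w 0.998 g 0.0 q7 -0.86
units [-0.0042  0.0019 -0.5307] turn -0.0024
```

View pics/t3.png

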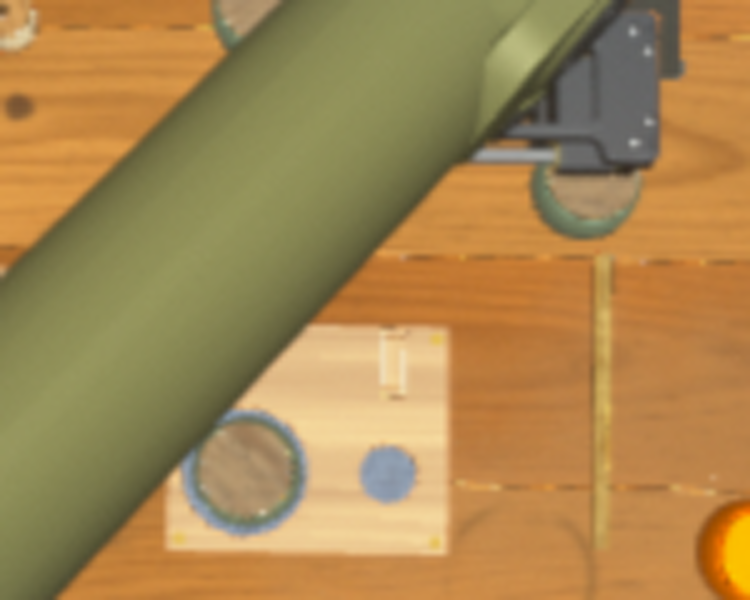

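The full jar stands centred in the large well at (245,470). Next is the ferrule.

```bash
python3 -m crank '[[0.5,-0.003,0.002,-0.1,-0.002],[0.5,-0.003,0.002,-0.3,-0.002],[0.5,-0.003,0.002,-0.42,-0.002],[0.5,-0.003,0.002,-0.515,-0.002],[0.5,-0.003,0.002,-0.53,-0.002]]' 8 |grep -E 'pos|ft|wid'
python3 -m crank '[[0,0,0,0,0],[0,0,0,0,0],[0,0,0,0,0],[0,0,0,0,0]]' 8;python3 -m crank '[[0,0,0,0.1,0],[0,0,0,0.28,0],[0,0,0,0.28,0]]';python3 d.py 0.4181 -0.2653 0.07 -89.2
python3 - <<'E'
from h import *
save('side','s4.png',(210,110,350,260),4)
E
```

```text
position: [0.5953, -0.2858, 0.0151]
ft_force: [0.2, -0.6, 0.3]
grip_width: 0.54
time: 10.45
position: [0.597, -0.2871, 0.0169]
tool_rot: [3.141, 0.002, 0.002]
ft_force: [-0.6, 0.9, 1.5]
grip_width: 0.209
grip_force: 8.0
time: 10.82
position: [0.5988, -0.2886, 0.0767]
tool_rot: [3.139, 0.001, 0.01]
ft_force: [0.5, 0.5, -1.1]
grip_width: 0.208
grip_force: 8.0
t 10.82 p [ 0.5988 -0.2886  0.0767] phi -89.9 F [ 0.49  0.54 -1.06] w 0.208 g 8.0 q7 -0.84
units [-0.9034  0.1165 -0.0336] turn 0.0021
```

View pics/s4.png

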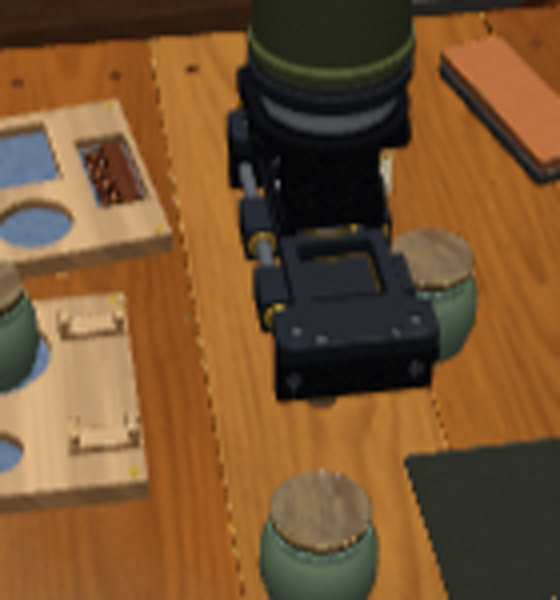

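The ferrule is held; its lower end shows at (320,405). Now to carry and lower it.

```bash
python3 -m crank '[[0,-0.2,0.03,0,0.002],[0,-0.5,0.06,0,0.002],[0,-0.75,0.1,0,0.002],[0,-0.903,0.116,0,0.002],[0,-0.903,0.116,0,0.002]]'|grep pos;python3 -m crank '[[0,0,0,0,0],[0,0,0,0,0]]' |grep pos;python3 d.py 0.4181 -0.2653 0.03 -89.2; python3 - <<'E'
from h import *
save('side','s5.png',(150,130,270,250),5)
E
```

```text
position: [0.4135, -0.2627, 0.0715]
position: [0.417, -0.2638, 0.0724]
t 11.75 p [ 0.417  -0.2638  0.0724] phi -89.2 F [0.4  0.25 0.33] w 0.211 g 8.0 q7 -0.89
units [ 0.0055 -0.0074 -0.2118] turn -0.0001
```

View pics/s5.png

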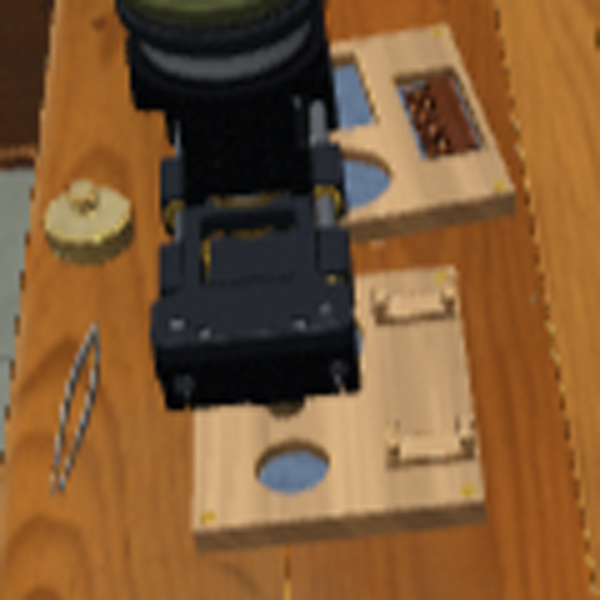

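```bash
python3 -c "
from h import *
print(px('side',207,211,.057),proj('side',(.4181,-.2653,.057)))"
python3 -m crank '[[0,0.005,-0.007,-0.1,0],[0,0.005,-0.007,-0.19,0],[0,0.005,-0.007,-0.225,0],[0,0.005,-0.007,-0.235,0],[0,0.005,-0.007,-0.24,0]]';python3 -m crank '[[0,0,0,-0.003,0],[0,0,0,-0.005,0]]'
```

```text
[ 0.42005218 -0.26816924  0.057     ] (np.float64(206.0862462935044), np.float64(210.16624496339995))
time: 12.42
position: [0.4174, -0.2653, 0.0246]
tool_rot: [3.141, 0.022, 0.001]
ft_force: [-0.1, -0.1, 0.8]
grip_width: 0.207
grip_force: 8.0
time: 12.68
position: [0.4173, -0.2651, 0.0235]
tool_rot: [3.141, 0.022, 0.001]
ft_force: [0.3, -0.6, 0.3]
grip_width: 0.214
grip_force: 8.0
```

```bash
for i in 1; do python3 -m crank '[[0,0,0,-0.004,0],[0,0,0,-0.004,0]]'|grep -E 'pos|ft'; done; python3 -m crank '[[0,0,0,-0.004,0],[0,0,0,-0.006,0]]'|grep -E 'pos|ft';python3 -m crank '[[0,0,0,-0.004,0],[0,0,0,-0.006,0]]'|grep -E 'pos|ft'
```

```text
position: [0.4173, -0.2651, 0.0228]
ft_force: [-0.8, 2.2, 4.4]
position: [0.4177, -0.2651, 0.0222]
ft_force: [-2.6, 2.1, 11.1]
position: [0.4179, -0.2651, 0.0211]
ft_force: [-2.1, 1.8, 11.1]
```

```bash
python3 -m crank '[[0.2,0,0,0.008,0],[0.5,0,0,0.01,0],[0.5,0,0,0.01,0],[0.5,0,0,0.1,0],[0.5,0,0,0.5,0]]'|grep -E 'pos|ft';python3 -m crank '[[0.6,0.2,0.15,0.08,0],[0.6,0.65,0.57,0.08,0],[0.6,0.65,0.57,0.08,0],[0.6,0.65,0.57,0.08,0]]'|grep pos; python3 -m crank '[[0.6,0.65,0.57,0,0],[0.6,0.65,0.57,0,0],[0.6,0.65,0.57,0,0]]'|grep pos;python3 d.py 0.678 -0.036 0.014 -90;python3 - <<'E'
from h import *
save('top','t4.png',(160,130,300,250),5)
E
```

```text
position: [0.4145, -0.2637, 0.1008]
ft_force: [1.5, 0.1, 0.6]
position: [0.5503, -0.1454, 0.1177]
position: [0.6781, -0.0353, 0.1179]
t 14.93 p [ 0.6781 -0.0353  0.1179] phi -89.1 F [ 0.42  0.71 -0.43] w 0.603 g 0.0 q7 -1.26
units [-0.0006 -0.0034 -0.5195] turn -0.0024
```

View pics/t4.png

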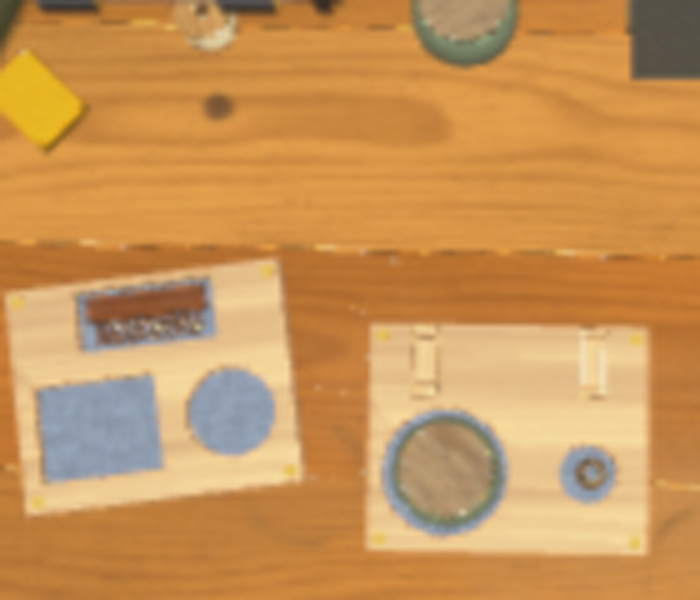

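The ferrule stands in the small well at (590,472). Next is the spool.

```bash
python3 -m crank '[[0.65,0,-0.003,-0.15,-0.002],[0.65,0,-0.003,-0.3,-0.002],[0.65,0,-0.003,-0.42,-0.002],[0.65,0,-0.003,-0.505,-0.002],[0.65,0,-0.003,-0.52,-0.002]]' 10 |grep -E 'pos|ft|wid'
python3 -m crank '[[0,0,0,0,0],[0,0,0,0,0],[0,0,0,0,0],[0,0,0,0,0]]' 10;python3 d.py;python3 -m crank '[[0,0,0,0.1,0],[0,0,0,0.35,0],[0,0,0,0.35,0]]'|grep wid;python3 d.py 0.4491 -0.0592 0.08 -90
```

```text
position: [0.6761, -0.0378, 0.0133]
ft_force: [-0.0, 0.4, 0.1]
grip_width: 0.651
time: 16.1
position: [0.6776, -0.0375, 0.0154]
tool_rot: [-3.141, -0.002, -0.002]
ft_force: [0.4, -0.9, 3.2]
grip_width: 0.383
grip_force: 10.0
t 16.1 p [ 0.6776 -0.0375  0.0154] phi -89.9 F [ 0.44 -0.88  3.21] w 0.383 g 10.0 q7 -1.22
grip_width: 0.384
t 16.48 p [ 0.6804 -0.0388  0.0905] phi -90.0 F [ 0.21 -0.04 -0.46] w 0.384 g 10.0 q7 -1.26
units [-1.1567 -0.1021 -0.0523] turn -0.0001
```

```bash
python3 -m crank '[[0,-0.2,-0.02,0,0],[0,-0.5,-0.05,0,0],[0,-0.75,-0.07,0,0],[0,-0.9,-0.1,0,0],[0,-0.98,-0.1,0,0]]'|grep pos;python3 -m crank '[[0,-0.17,0,0,0],[0,-0.17,0,0,0],[0,-0.17,0,0,0]]' |grep pos;python3 d.py 0.4491 -0.0592 0.022 -90; python3 - <<'E'
from h import *
save('side','s6.png',(160,100,300,220),5)
E
```

```text
position: [0.4789, -0.058, 0.0843]
position: [0.4478, -0.0574, 0.085]
t 17.48 p [ 0.4478 -0.0574  0.085 ] phi -89.9 F [ 0.73 -0.46  0.35] w 0.384 g 10.0 q7 -1.49
units [ 0.0066 -0.009  -0.3149] turn -0.0002
```

View pics/s6.png

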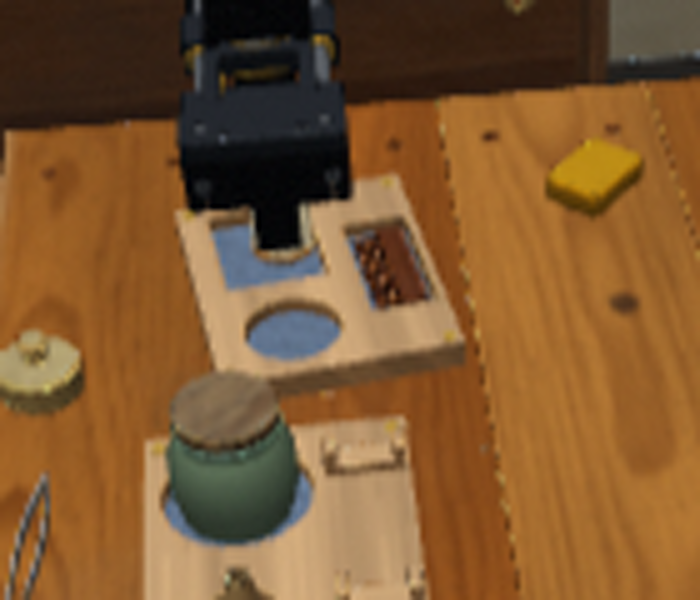

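The spool is held upright above the tray, its base at (287,255), straight above the round well to within a few mm. Lowering.

```bash
python3 -m crank '[[0,0.004,-0.009,-0.1,0],[0,0.004,-0.009,-0.25,0],[0,0.004,-0.009,-0.29,0],[0,0.004,-0.009,-0.3,0],[0,0.004,-0.009,-0.308,0]]'|grep -E 'pos|ft';python3 -m crank '[[0,0,0,-0.004,0],[0,0,0,-0.006,0]]'|grep -E 'pos|ft';python3 -m crank '[[0,0,0,-0.004,0],[0,0,0,-0.006,0]]'|grep -E 'pos|ft'
```

```text
position: [0.4487, -0.0596, 0.0236]
ft_force: [-0.3, -0.1, -0.6]
position: [0.4482, -0.0593, 0.0221]
ft_force: [-0.4, -0.6, -0.0]
position: [0.4481, -0.0593, 0.0212]
ft_force: [-3.5, 0.0, 10.7]
```

```bash
python3 -m crank '[[0.45,0,0,0.004,0],[0.6,0,0,0.005,0],[0.6,0,0,0.005,0],[0.6,0,0,0.1,0],[0.6,0,0,0.4,0]]'|grep -E 'pos|ft';python3 -m crank '[[0.65,0.3,0.2,0,0.129],[0.65,0.6,0.4,0,0.129],[0.65,0.905,0.595,0,0.129],[0.65,0.905,0.595,0,0.129],[0.65,0.905,0.595,0,0.129]]'|grep pos; python3 -m crank '[[0.65,0,0,0,0],[0.65,0,0,0,0]]'|grep pos;python3 d.py 0.6285 0.0605 0.010 -43.5;python3 - <<'E'
from h import *
save('side','s7.png',(160,70,320,200),4.5)
E
```

```text
position: [0.4451, -0.0596, 0.0991]
ft_force: [0.5, 1.7, 1.0]
position: [0.6302, 0.0618, 0.0995]
position: [0.6284, 0.0591, 0.1004]
t 20.15 p [0.6284 0.0591 0.1004] phi -43.6 F [ 0.22 -0.43  0.36] w 0.651 g 0.0 q7 -0.63
units [ 4.000e-04  6.900e-03 -4.519e-01] turn 0.0003
```

View pics/s7.png

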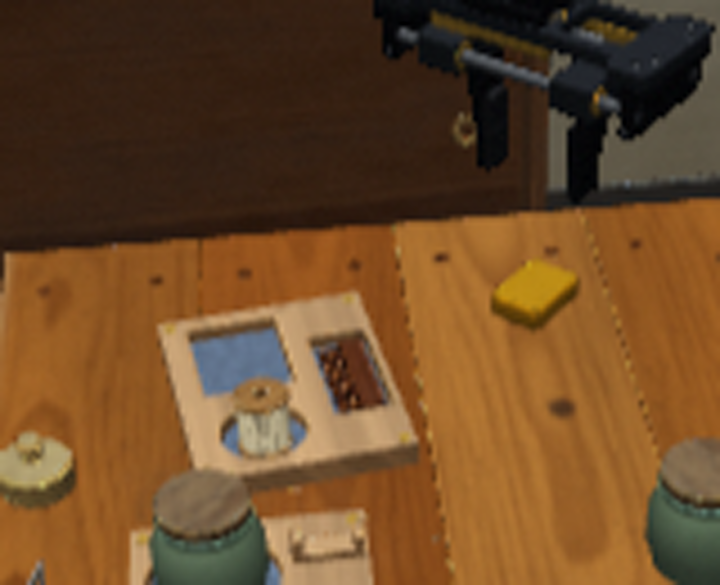

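The spool stands in the round well at (263,425), and the fingers are aligned across the wax, which is at (535,292). Grasping the wax.

```bash
python3 -m crank '[[0.65,0,0.006,-0.15,0],[0.65,0,0.006,-0.3,0],[0.65,0,0.006,-0.4,0],[0.65,0,0.006,-0.445,0],[0.65,0,0.006,-0.452,0]]' 12 |grep -E 'pos|ft|wid'
python3 -m crank '[[0,0,0,0,0],[0,0,0,0,0],[0,0,0,0,0],[0,0,0,0,0]]' 12;python3 -m crank '[[0,0,0,0.1,0],[0,0,0,0.35,0],[0,0,0,0.35,0]]'|grep wid;python3 d.py 0.438 0.0169 0.08 8.3
```

```text
position: [0.6288, 0.0606, 0.0101]
ft_force: [0.4, 0.5, 0.4]
grip_width: 0.651
time: 21.32
position: [0.6293, 0.061, 0.0108]
tool_rot: [-2.886, -1.241, -0.002]
ft_force: [-1.3, 1.1, 4.1]
grip_width: 0.438
grip_force: 12.0
grip_width: 0.438
t 21.7 p [0.6323 0.0603 0.0854] phi -43.5 F [ 0.65  0.77 -1.1 ] w 0.438 g 12.0 q7 -0.62
units [-0.9715 -0.217  -0.0271] turn 0.1439
```

```bash
python3 -m crank '[[0,-0.2,-0.04,0,0.029],[0,-0.4,-0.09,0,0.058],[0,-0.65,-0.14,0,0.087],[0,-0.85,-0.2,0,0.116],[0,-0.965,-0.217,0,0.144]]'|grep pos;python3 -m crank '[[0,0,0,0,0.01],[0,0,0,0,0.01]]' |grep pos;python3 d.py 0.438 0.0169 0.018 8.3;  python3 - <<'E'
from h import *
save('side','s8.png',(150,80,290,200),5)
E
```

```text
position: [0.4334, 0.0166, 0.0797]
position: [0.4356, 0.0173, 0.0803]
t 22.57 p [0.4356 0.0173 0.0803] phi 11.9 F [ 0.11 -0.19  0.25] w 0.441 g 12.0 q7 0.09
units [ 0.012  -0.0021 -0.3116] turn -0.01
```

View pics/s8.png

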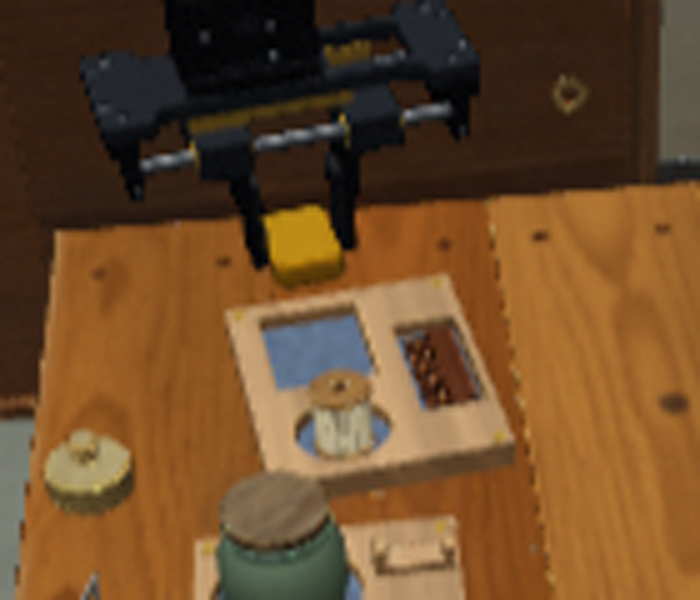

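The wax hangs level between the fingers at (303,245), above the oblong well. Lowering it straight down.

```bash
python3 -m crank '[[0,0.012,-0.002,-0.1,-0.01],[0,0.012,-0.002,-0.22,-0.01],[0,0.012,-0.002,-0.27,-0.01],[0,0.012,-0.002,-0.29,-0.01],[0,0.012,-0.002,-0.3,-0.01]]'|grep -E 'pos|ft';python3 -m crank '[[0,0,0,-0.006,0],[0,0,0,-0.01,0]]'|grep -E 'pos|ft';python3 -m crank '[[0,0,0,-0.004,0],[0,0,0,-0.006,0]]'|grep -E 'pos|ft';python3 d.py 0.438 0.0169 0.018 8.3
```

```text
position: [0.4386, 0.017, 0.0204]
ft_force: [-0.2, 0.2, -0.0]
position: [0.4385, 0.0171, 0.0184]
ft_force: [-0.6, -0.7, -0.0]
position: [0.4382, 0.017, 0.017]
ft_force: [-0.9, 0.6, -0.6]
t 23.75 p [0.4382 0.017  0.017 ] phi 8.4 F [-0.89  0.59 -0.57] w 0.438 g 12.0 q7 0.14
units [-0.0011 -0.0006  0.0052] turn -0.0001
```

```bash
python3 -m crank '[[0.47,0,0,0,0],[0.52,0,0,0,0],[0.52,0,0,0,0],[0.52,0,0,0.1,0],[0.52,0,0,0.52,0]]'|grep -E 'pos|ft';python3 -m crank '[[0.5,0.25,-0.9,0,-0.13],[0.5,0.25,-0.9,0,-0.13],[0.5,0.25,-0.9,0,-0.13],[0.5,0.25,-0.9,0,-0.13],[0.5,0.25,-0.9,0,-0.13]]'|grep pos; python3 -m crank '[[0.4,-0.12,-0.99,0,-0.143],[0.4,-0.12,-0.99,0,-0.143],[0.4,-0.12,-0.99,0,-0.143],[0.4,-0.12,-0.99,0,-0.143],[0.4,-0.12,-0.99,0,-0.143]]'|grep pos; python3 -m crank '[[0.4,0,-0.12,0,0],[0.4,0,-0.12,0,0]]'|grep pos;python3 d.py 0.4635 -0.388 0.003 -90.2
python3 - <<'E'
from h import *
im=get_image('top')[:,:,::-1];a=cv2.resize(im[130:250,160:300],None,fx=3.4,fy=3.4,interpolation=2)
im=get_image('side')[:,:,::-1];b=cv2.resize(im[150:290,170:290],None,fx=2.9,fy=2.9,interpolation=2)
h=min(len(a),len(b));cv2.imwrite('pics/c9.png',np.hstack([a[:h],b[:h]])[:, :800])
# blank line in top view
h=cv2.cvtColor(get_image('top'),cv2.COLOR_RGB2HSV);print([h[r,316:325].tolist() for r in(190,200)])
E
```

```text
position: [0.4354, 0.0164, 0.098]
ft_force: [-0.2, 0.8, 0.1]
position: [0.4879, -0.1645, 0.0992]
position: [0.4629, -0.3634, 0.0993]
position: [0.4634, -0.3866, 0.0994]
t 25.88 p [ 0.4634 -0.3866  0.0994] phi -90.1 F [-0.89  0.35  0.64] w 0.395 g 0.0 q7 -0.51
units [ 0.0006 -0.007  -0.4821] turn -0.0004
[[[28, 100, 99], [28, 99, 100], [29, 100, 102], [28, 100, 107], [29, 102, 108], [29, 100, 112], [29, 101, 114], [29, 100, 115], [29, 98, 122]], [[30, 98, 125], [30, 97, 126], [29, 102, 127], [29, 99, 129], [30, 100, 130], [29, 101, 134], [30, 101, 134], [29, 101, 137], [30, 99, 136]]]
```

View pics/c9.png

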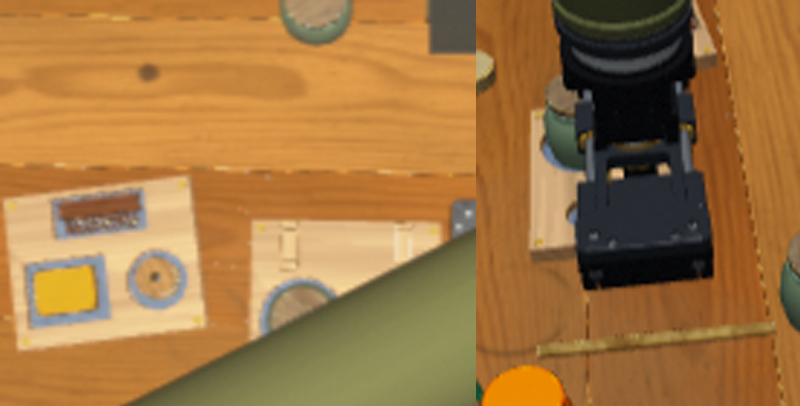

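The wax lies in the oblong well at (65,290) and the spool in the round well at (157,278). The blank is undisturbed below the gripper. Grasping it at mid-length.

```bash
python3 -m crank '[[0.4,0,-0.006,-0.15,0],[0.4,0,-0.006,-0.32,0],[0.4,0,-0.006,-0.43,0],[0.4,0,-0.006,-0.475,0],[0.4,0,-0.006,-0.482,0]]' 10 |grep -E 'pos|ft|wid'
python3 -m crank '[[0,0,0,0,0],[0,0,0,0,0],[0,0,0,0,0],[0,0,0,0,0]]' 10;python3 -m crank '[[0,0,0,0.1,0],[0,0,0,0.42,0],[0,0,0,0.42,0]]'|grep wid;python3 d.py 0.4805 -0.2187 0.09 1
```

```text
position: [0.4643, -0.3862, 0.0031]
ft_force: [-0.6, 0.4, 0.2]
grip_width: 0.401
time: 27.15
position: [0.4645, -0.3865, 0.0035]
tool_rot: [3.141, 0.002, 0.001]
ft_force: [-0.1, 1.0, 2.2]
grip_width: 0.117
grip_force: 10.0
grip_width: 0.114
t 27.52 p [ 0.4663 -0.3894  0.0927] phi -90.0 F [ 1.29 -0.54  0.16] w 0.114 g 10.0 q7 -0.5
units [ 0.0711  0.8534 -0.0135] turn 0.2527
```

```bash
python3 -m crank '[[0,0.01,0.08,0,0.028],[0,0.02,0.17,0,0.056],[0,0.03,0.26,0,0.084],[0,0.04,0.36,0,0.112],[0,0.05,0.46,0,0.14]]'|grep pos;python3 -m crank '[[0,0.005,0.08,0,0.028],[0,0.01,0.2,0,0.056],[0,0.015,0.3,0,0.084],[0,0.02,0.39,0,0.112],[0,0.02,0.39,0,0.112]]'|grep pos;python3 -m crank '[[0,0,0,0,0],[0,0,0,0,0]]' |grep pos;python3 d.py 0.4805 -0.2187 0.035 1
python3 - <<'E'
from h import *
# blank ends in side view: detect elongated pixels near expected ends
for y in(-.3037,-.1337): print([np.round(v,1) for v in proj('side',(.4805,y,.095))],[np.round(v,1) for v in proj('top',(.4805,y,.095))])
E
```

```text
position: [0.474, -0.2937, 0.0873]
position: [0.4784, -0.2149, 0.0872]
position: [0.4779, -0.2174, 0.0871]
t 29.02 p [ 0.4779 -0.2174  0.0871] phi 0.6 F [ 0.25  0.42 -0.32] w 0.118 g 10.0 q7 0.56
units [ 0.0131 -0.0064 -0.2604] turn 0.0011
[np.float64(234.5), np.float64(207.5)] [np.float64(293.2), np.float64(200.3)]
[np.float64(229.5), np.float64(157.8)] [np.float64(230.0), np.float64(198.9)]
```

```bash
python3 -m crank '[[0,0.013,-0.006,-0.1,0.001],[0,0.013,-0.006,-0.2,0.001],[0,0.013,-0.006,-0.25,0.001],[0,0.013,-0.006,-0.27,0.001],[0,0.013,-0.006,-0.285,0.001]]'|grep -E 'pos|ft';python3 -m crank '[[0,0,0,-0.008,0],[0,0,0,-0.012,0]]'|grep -E 'pos|ft';python3 -m crank '[[0,0,0,-0.006,0],[0,0,0,-0.006,0]]'|grep -E 'pos|ft';python3 -m crank '[[0,0,0,-0.004,0],[0,0,0,-0.004,0]]'|grep -E 'pos|ft'; python3 d.py 0.4805 -0.2187 0.0255 1
```

```text
position: [0.4809, -0.2177, 0.03]
ft_force: [0.2, -0.3, 0.2]
position: [0.481, -0.2175, 0.0279]
ft_force: [-0.9, 0.2, 0.7]
position: [0.4808, -0.2174, 0.0264]
ft_force: [0.1, 0.5, -0.6]
position: [0.4807, -0.2174, 0.0256]
ft_force: [0.4, 0.1, 0.9]
t 30.4 p [ 0.4807 -0.2174  0.0256] phi 1.2 F [0.38 0.07 0.89] w 0.116 g 10.0 q7 0.64
units [-0.0012 -0.0064 -0.0003] turn -0.0004
```

Release, retreat clear of the view, then check numerically.

```bash
python3 -m crank '[[0.2,0,0,0,0],[0.35,0,0,0,0],[0.35,0,0,0,0],[0.35,0,0,0.1,0],[0.35,0,0,0.5,0]]'|grep -E 'pos|ft';python3 -m crank '[[0.35,0.3,0.1,0.3,0],[0.35,0.6,0.5,0.5,0],[0.35,0.6,0.98,0.5,0],[0.35,0.6,0.98,0.5,0],[0.35,0.6,0.98,0.5,0]]'|grep pos;python3 -m crank '[[0.35,0,0.9,0,0],[0.35,0,0.9,0,0],[0.35,0,0.9,0,0],[0.35,0,0.9,0,0]]'|grep pos
python3 - <<'E'
from h import *
for n,z in(('top',.033),('side',.033)):
    im=get_image(n);h=cv2.cvtColor(im,cv2.COLOR_RGB2HSV)
    if n=='side': R=h[195,240];
    # blank: compare to initial picture
    old=cv2.resize(cv2.imread(f'pics/{n[0]}0.png'),(512,384),interpolation=cv2.INTER_AREA)[:,:,::-1]
    d=np.abs(im.astype(int)-old).sum(2)
    P=[proj(n,(x,y,.03)) for x in(.455,.51) for y in(-.33,-.10)]
    P=np.array(P).astype(int);x0,y0=P.min(0);x1,y1=P.max(0)
    m=(d[y0:y1,x0:x1]>60).astype('uint8');c=max(cv2.findContours(m,0,1)[0],key=cv2.contourArea).reshape(-1,2)+[x0,y0]
    W=np.array([px(n,u,v,.03)[:2] for u,v in c],'float32')*1000;print(n,cv2.minAreaRect(W))
    for r in m: print(''.join('.#'[k] for k in r))
E
```

```text
position: [0.4787, -0.2167, 0.1076]
ft_force: [2.0, -0.2, 1.2]
position: [0.6021, -0.0161, 0.2101]
position: [0.5998, 0.1647, 0.2084]
top ((480.49639892578125, -218.6964111328125), (8.557332992553711, 156.38253784179688), 1.2992058992385864)
.................................................................................
.................................................................................
.................................................................................
.................................................................................
.................................................................................
.................................................................................
.................................................................................
.................................................................................
.................................................................................
.................................................................................
...............#############..###.####
[... 2441 characters left out ...]
..#####...........
..............#####...........
..............#####...........
..............#####...........
..............#####...........
..............#####...........
..............#...............
...............#..............
.................###..........
...............#####..........
...............#####..........
...............#####..........
...............#####..........
...............#####..........
...............#####..........
................####..........
................####..........
..............................
..............................
..............................
..............................
..............................
..............................
```

The blank's measured centre is (0.4805, −0.2187), yaw 1.3°, both as intended. The empty jars were not touched.

```bash
python3 -m crank '[[0.35,0,0,0,0],[0.35,0,0,0,0],[0.35,0,0,0,0]]'|grep pos; python3 -c "
from bench import *
print(close_job())"
```

```text
position: [0.6009, 0.1575, 0.2083]
the job is handed in; nothing more can be done
None
```

Both kits are made up and handed in at about 33 s of the 147 s allowed, though no verdict came back. The first jar I lifted read about 4.8 N, matching the full one, so I never lifted or touched the other two.

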